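Proof-press a machined block and record its peak

TASK

Turn the gauge's peak pointer back (counter-clockwise) to its zero stop, then push the aluminium block along the press bed between the guides until it is fully home, square against the end stop. With the block home, press the spring treadle all the way down to its stop, hold it there for about a second and let it come back up, so that the peak pointer keeps the new reading. Do not work the treadle before the block is home, and leave the other things on the bench where they are.

Things in the scene. Friction and masses are not known exactly. Their poses are not given: they have to be found in the camera images.
- press: fixed grey C-frame bench press. Origin: centre of its footprint, on the table. x axis: along the level bed, towards the end stop. Bed: x -160 to +140 mm, 120 mm wide (y), top 35 mm above the table. Column on the -y side: x +30 to +100, y -55 to -115 mm, 190 mm tall. Turned by yaw only
- end_stop (a point): foot of the end stop's face, mid-width, at bed height (press x = +100 mm, y = 0); axes as the press. The stop is a dark cross block 24 mm tall, 100 mm wide. Two steel guide strips, 14 mm tall and 72 mm apart inside, run from it 90 mm back along the bed, then flare out to about 100 mm apart over another 30 mm
- press_head (a point): centre of the underside of the press head over the bed, 125 mm above the table, on the ram's axis (press x = +68 mm, y = 0). The head reaches 30 mm to either side of it in x, from y -80 to +35 mm, and up to 185 mm. The ram below it, 34 mm across, ends 95 mm above the table when up
- block: the machined aluminium block to be proof-pressed, 130 mm long (x) x 64 mm wide (y) x 30 mm tall, two dark holes in its top, lying on the press bed in front of the guides. Origin: centre of its underside; x axis along its length, towards the end stop. Fully home its origin is at x = +35 mm, y = 0 of the press. Mass about 0.45 kg
- treadle_base: fixed dark steel base plate of the treadle unit, 200 x 120 x 12 mm, origin: centre of its underside on the table. The hinge pin of the treadle lies along its y axis at x = +70 mm, 38 mm above the table; the treadle rises from there towards -x
- treadle_pad (a point): point on top of the treadle, on its ribbed black rubber pad (80 mm long, 84 mm wide), 120 mm from the hinge; the plate is 90 mm wide and reaches 165 mm from the hinge. With the treadle up the pad point is about 92 mm above the table. The point moves with the treadle
- treadle (a joint): angle of the spring treadle: 0 up (plate sloping up at 0.40 rad from the hinge), 0.30 rad fully down at its stop. Pressing turns the plate down about the hinge; about 12 N at the pad holds it at the stop. It works the ram and the live hand of the gauge, and springs back
- gauge: fixed grey peak gauge, box 150 x 150 x 55 mm, with a round white dial facing up. Origin: centre of its underside on the table; the knob's axis is vertical through it. The zero mark lies along its +x axis, beside a small upright stop pin
- knob_grip (a point): on the axis of the peak-pointer knob, 101 mm above the table: the height to grip. The knob carries a black bar grip 64 mm long, 16 mm wide, from 82 to 114 mm above the table, on a narrow stem (dial 60 mm above the table), in line with the pointer (point x axis along the pointer)
- pointer (a joint): angle of the peak pointer and its knob: 0 at the zero stop (bar along the gauge's x axis), growing clockwise seen from above, to 1.5 rad. It stays where it is left (stiff, 0.03 N m); a full stroke of the treadle carries it up to about 1.2 rad
- bushing: bystander: turned steel flanged bushing, 44 mm across, 45 mm tall, upright; origin at the centre of its underside
- insert_a: bystander: square steel insert 48 x 48 x 20 mm with a dark hole; origin at the centre of its underside
- insert_b: bystander: another square steel insert 48 x 48 x 20 mm; origin at the centre of its underside
- oil: bystander: white plastic bottle, 56 mm across, 130 mm tall; origin at the centre of its underside
- mug: bystander: white ceramic mug, 80 mm across, 90 mm tall; origin at the centre of its underside
- wrench: bystander: steel wrench, 170 mm long, lying flat
Mind the look-alikes: they are no part of the job. What is meant by the block is not blue or pink, and is the larger of those in its own colour.

How it is judged (in metres and radians):
On the way, in this order (a step that is already met when the one before it is completed fails the run):
1. the peak pointer is back at its zero stop (value of joint pointer below 0.07 rad), for 0.2 s.
2. the block is home against the end stop, the pointer still at zero (x of block in the frame of press between 0.031 and 0.039 m and y of block in the frame of press between -0.008 and 0.008 m and z of block in the frame of press below 0.039 m and angle between the x axis of block and the x axis of press, either way round below 0.09 rad and value of joint pointer below 0.09 rad), for 0.2 s.
3. the treadle is held down at its stop with the block home (x of block in the frame of press between 0.031 and 0.039 m and y of block in the frame of press between -0.008 and 0.008 m and z of block in the frame of press below 0.039 m and angle between the x axis of block and the x axis of press, either way round below 0.09 rad and value of joint treadle above 0.27 rad), for 0.6 s.
At the end, for the whole second after the job is handed in: the block is home (within 4 mm of the end stop position along the bed, 8 mm across, 0.09 rad square, lying on the bed) and at rest; the treadle is up (below 0.03 rad); the peak pointer still shows the new reading (above 1.0 rad) (x of block in the frame of press between 0.031 and 0.039 m and y of block in the frame of press between -0.008 and 0.008 m and z of block in the frame of press below 0.039 m and angle between the x axis of block and the x axis of press, either way round below 0.09 rad and linear speed of block below 0.01 m/s and value of joint treadle below 0.03 rad and value of joint pointer above 1 rad); the robot touches nothing.
It fails at once if the treadle is pressed (beyond 0.12 rad) while the block is not home (value of joint treadle above 0.12 rad and not (x of block in the frame of press between 0.031 and 0.039 m and y of block in the frame of press between -0.008 and 0.008 m and z of block in the frame of press below 0.039 m and angle between the x axis of block and the x axis of press, either way round below 0.09 rad)).
It fails at once if a bystander (bushing, insert, bottle, mug, wrench) is moved more than 30 mm (distance of any of bushing, insert_a, insert_b, oil, mug, wrench from where it was at the start of the episode above 0.03 m).
It also fails if it takes over 69 s, if anything falls off the work surface, if the arm or the gripper's body presses on something with over 40 N, if the wrist force passes 120 N, or if a joint passes its speed limit or range.

ROBOT

A 6-joint arm with a two-finger parallel gripper is mounted at the origin on the work surface. World frame = base frame: x ahead of the robot, y to its left, z up, the work surface at z = 0. Lengths are in m, angles in degrees, forces in N, time in s.
With the tool pointing down it reaches from about 0.35 to 0.85 m from the base axis. Payload 8.1 kg.
Tool frame: the origin (TCP) lies midway between the tips of the shut fingers; the grasp point (between the pads) lies grasp_offset behind it (grasp_offset is the distance from the TCP to the grasp point, in m); z points along the fingers, y is the line along which they close (so a half turn about z gives the same grasp; the last joint's range is limited). The gripper opens to 85 mm and grips with 20 to 120 N. Pads are 22 mm wide; open, the fingers measure 114 mm over their backs; the gripper's body (76 mm by 85 mm) begins 54 mm behind the grasp point. The pads swing forward as they close: fully open they stand 13 mm farther back than shut.
Start: joints at [-70.669, 7.471, 85.268, -0, 87.261, -4.893], TCP at [0.246, -0.547, 0.193] pointing down, gripper open.
Joint ranges: [-169.43, 169.43], [-51.17, 129.36], [1.28, 143.12], [-76.62, 256.62], [0, 156.53], [-152.29, 152.29]. Speed limits (degrees/s): [136.94, 136.94, 159.86, 180, 180, 180].

INTERFACE

Orientations are given as [roll, pitch, yaw] about the fixed x, y, z axes, in that order (R = Rz(yaw) Ry(pitch) Rx(roll)).
In Python, from rig import get_obs, get_image, camera_params, hand_in, grasp_offset gives the robot as it stands.
- The arm moves only by the tool jog_arm, never from a script. Its argument "motion" is one flat list of numbers, 6 for each row, row after row: the shift along the world's x, y, z each as a share of 0.05 m, from -1 to 1, then the turn, a rotation vector about the world's x, y, z each as a share of pi/2 rad, from -1 to 1. In form: [x, y, z, rx, ry, rz, x, y, z, rx, ry, rz, ...]. A call has exactly 5 rows; each row shifts and turns the commanded pose from where the row before left it; what a row does not reach is not made up. A row lasts 1/8 s, in which the tool goes at most 62.5 mm and 10.7 degrees, less where a joint would pass 70% of its speed; a pose out of reach is approached as far as the arm can. A call with a number of a shift or a turn outside -1 to 1 is refused whole. A call with a gripper value outside its range is refused whole. "gripper" is the closure, from 0 (fully open) to 1 (shut), set as the call begins (left out, the last holds). The fingers move at their own pace and stop on an object; "grip_force" is the grip in N (left out, the last holds). Time passes only in rows, so rows that do not move let the fingers close, or fill a call up. It gives the time, the measured TCP pose, the force, the opening and the grip force at its end, in the units of the state.
- get_obs(): the state, without advancing time (a new reading comes with each control period).
- get_image(name): name is "scene" or "top" or "wrist"; returns (picture, depth): 400x640x3 uint8, red, green, blue; 400x640 float32, m along the optical axis (not along the pixel's ray), 0 where there is no reading.
- camera_params(name): a dict with "fx", "fy", "cx", "cy" (pixels), "cam_to_world" (4x4, takes a point from camera to world coordinates). Camera axes: x right, y up, looking along -z (the intrinsics and any distortion apply to the point x, -y, -z); pixel columns grow to the right and rows downward; lengths in m; the calibration is good to about 2 mm. A picture is of the moment at which its call begins: read the wrist's pose just before it. camera_params takes no time and is no camera call; for the wrist camera it gives the pose at the moment of the call.
- hand_in(): hands the job in; it is judged then, once.
The state is a dict: "time": time; "joint_positions": joint angles; "qd": joint speeds; "joint_torque": joint torques, N m; "position": TCP position; "tool_rot": TCP orientation; "force": force on the tool from outside, world axes, zero at the start; "moment": the same for the moment, N m; "width": finger opening in m; "gripper_force": force on a finger pad.
Only numpy, scipy, OpenCV 4.12 (cv2) and the standard library are available. Lean on these libraries where they do the work, as an engineer would, in place of code of your own. Each camera call takes 0.05 s, during which the arm holds its last target. There are 200 camera calls.

## Working session

There is one attempt and no reset: what is moved stays moved. The work goes in short steps, Python scripts to look and compute and a tool call to move; the robot and the scene stay as the last step left them, time stands still between calls to the robot, and variables do not carry over. Pictures are saved under pics/ and viewed, at most 10 in all, crops included, and the job is handed in when it is done.

Besides the shell and the picture viewer there is one more tool, called after ">>>" by a JSON object that holds its "name" and its "arguments", one argument or row to a line. jog_arm: Moves the arm, as the interface text tells. Its arguments: {"type":"object","properties":{"motion":{"type":"array","items":{"type":"number"}},"gripper":{"type":"number"},"grip_force":{"type":"number"}},"required":["motion"]}

```bash
mkdir -p pics; ls; cat > h.py <<'E'
import numpy as np,cv2
from rig import *
def cloud(n):
    p=camera_params(n); im,d=get_image(n)
    v,u=np.mgrid[0:400,0:640]
    P=np.stack([(u-p['cx'])/p['fx']*d,-(v-p['cy'])/p['fy']*d,-d,np.ones_like(d)],-1)@np.array(p['cam_to_world']).T
    P=P[...,:3]; P[d==0]=np.nan
    return im,P
E
python3 - <<'E'
from h import *
print(get_obs(),grasp_offset)
for n in ['top','scene']:
    im,P=cloud(n); np.savez(n,im=im,P=P); cv2.imwrite(f'pics/{n}.png',im[...,::-1]); print({k:v for k,v in camera_params(n).items()})
E
```

```text
pics
{'time': 0.0, 'joint_positions': array([-7.06690274e+01,  7.51670222e+00,  8.53294389e+01,  3.84950602e-04,
        8.72624908e+01, -4.89231098e+00]), 'qd': array([ 0.00786776,  0.0623395 ,  0.03492289, -0.01106363,  0.12572095,
       -0.06611685]), 'joint_torque': array([-3.02153899e-05, -5.69407117e+01, -5.00548875e+01, -2.35037869e-04,
        1.49517646e-02,  2.41854877e-05]), 'position': array([ 0.24599692, -0.54656203,  0.19232636]), 'tool_rot': array([-1.79891797e+02, -9.64755079e-03,  2.42232557e+01]), 'force': array([ 0.23436878, -0.8324541 , -0.26172932]), 'moment': array([-0.01708624, -0.02001376,  0.0201397 ]), 'gripper_force': 0.0, 'width': 0.08514672770423631} 0.0187
{'fx': 363.2944061441837, 'fy': 363.2944061441837, 'cx': 319.8771478350875, 'cy': 197.92194526556972, 'cam_to_world': array([[ 0.0184423 ,  0.98539243, -0.16929749,  0.35983518],
       [-0.99978973,  0.01665685, -0.01196056,  0.01684417],
       [-0.00896588,  0.16948247,  0.98549242,  1.00178538],
       [ 0.        ,  0.        ,  0.        ,  1.        ]])}
{'fx': 420.43397414568193, 'fy': 420.43397414568193, 'cx': 322.10856191893555, 'cy': 201.6712738738001, 'cam_to_world': array([[-2.63113588e-01, -6.78343526e-01,  6.86018440e-01,
         1.43557024e+00],
       [ 9.64764732e-01, -1.84630797e-01,  1.87457942e-01,
         2.65341502e-01],
       [-5.00750196e-04,  7.11169129e-01,  7.03020782e-01,
         1.04348573e+00],
       [ 0.00000000e+00,  0.00000000e+00,  0.00000000e+00,
         1.00000000e+00]])}
```

View pics/top.png

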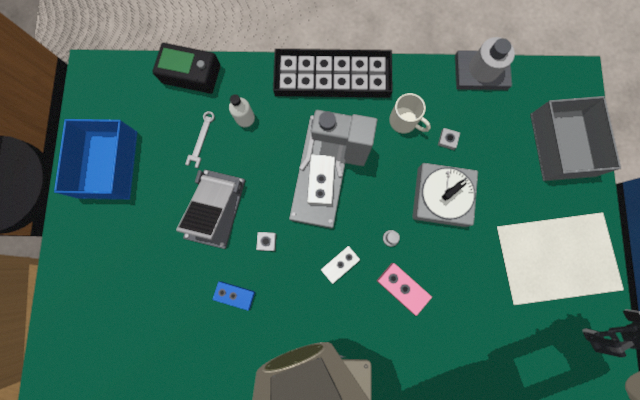

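View pics/scene.png

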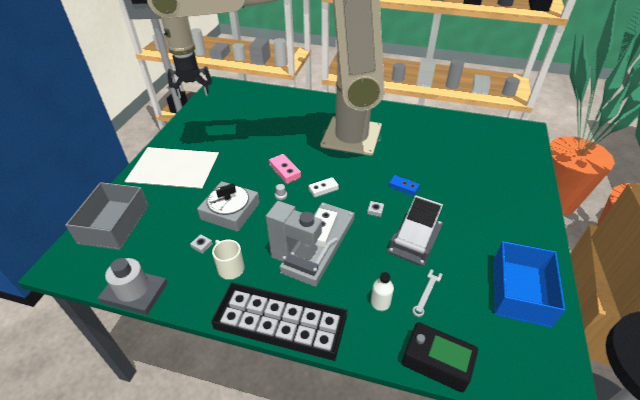

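The top view shows the press bed at about (322,180) with the block on it at (320,180), the gauge at (447,195) with its black bar, and the treadle at (212,208) with its pad on the near side. The scene view agrees. Next I'll measure poses from the depth.

```bash
python3 - <<'E'
from h import *
T=np.load('top.npz');S=np.load('scene.npz')
def px(u,v): print((u,v),T['P'][v,u].round(4))
for q in [(320,180),(447,195),(212,218),(222,185),(320,215),(453,190)]: px(*q)
def sel(box,z0,z1,cam=(T,S),f=None):
    o=[]
    for D in cam:
        P=D['P'];c=D['im'].astype(int)
        m=(P[...,0]>box[0])&(P[...,0]<box[1])&(P[...,1]>box[2])&(P[...,1]<box[3])&(P[...,2]>z0)&(P[...,2]<z1)
        if f: m&=f(c)
        o.append(P[m])
    return o
def rect(name,o):
    for k in o:
        if len(k)>8:
            r=cv2.minAreaRect((k[:,:2]*1000).astype(np.float32)); print(name,len(k),np.round(cv2.boxPoints(r)).tolist(),[np.round(x,1) for x in r],k[:,2].mean().round(4))
px0=T['P'][180,320]; g=T['P'][195,447]; t=T['P'][208,212]
B=lambda p,r:(p[0]-r,p[0]+r,p[1]-r,p[1]+r)
rect('blocktop',sel(B(px0,.11),.058,.072,f=lambda c:c.min(-1)>100))
rect('bed',sel((px0[0]-.15,px0[0]+.2,px0[1]-.11,px0[1]+.11),.028,.042))
rect('gaugebox',sel(B(g,.13),.045,.066))
rect('bar',sel(B(g,.06),.095,.125))
rect('tbase',sel(B(t,.16),.007,.018))
rect('pad',sel(B(t,.16),.06,.13,f=lambda c:c.max(-1)<60))
rect('plate',sel(B(t,.16),.04,.14))
E
```

```text
(320, 180) [0.5688 0.0288 0.0646]
(447, 195) [ 0.525  -0.2869  0.1139]
(212, 218) [0.4606 0.3005 0.0878]
(222, 185) [0.5552 0.2931 0.0444]
(320, 215) [0.4796 0.0274 0.0343]
(453, 190) [ 0.5383 -0.303   0.112 ]
blocktop 1095 [[506.0, -29.0], [657.0, -37.0], [662.0, 56.0], [511.0, 63.0]] [array([584. ,  13.3]), array([ 92.2, 151.1]), np.float64(87.1)] 0.0638
blocktop 358 [[505.0, 1.0], [639.0, -5.0], [642.0, 59.0], [508.0, 65.0]] [array([573.6,  29.9]), array([ 64.2, 134.1]), np.float64(87.4)] 0.0638
bed 2262 [[441.0, -48.0], [735.0, -99.0], [763.0, 62.0], [469.0, 113.0]] [array([602.1,   7.1]), array([162.7, 298.5]), np.float64(80.2)] 0.0338
bed 1366 [[443.0, -34.0], [741.0, -86.0], [768.0, 63.0], [470.0, 116.0]] [array([605.5,  14.8]), array([151.9, 302.8]), np.float64(79.9)] 0.0342
gaugebox 2948 [[384.0, -364.0], [607.0, -392.0], [634.0, -184.0], [411.0, -155.0]] [array([ 508.9, -273.6]), array([210.4, 224.5]), np.float64(82.6)] 0.0563
gaugebox 1232 [[397.0, -363.0], [609.0, -392.0], [637.0, -185.0], [425.0, -156.0]] [array([ 517.2, -273.9]), array([209.2, 214. ]), np.float64(82.3)]
[... 482 characters left out ...]
606.0, 122.0], [649.0, 411.0], [421.0, 445.0]] [array([513.3, 283.3]), array([292. , 230.6]), np.float64(81.5)] 0.0114
pad 869 [[418.0, 297.0], [487.0, 281.0], [505.0, 360.0], [436.0, 376.0]] [array([461.4, 328.3]), array([80.8, 70.4]), np.float64(77.2)] 0.0917
pad 573 [[419.0, 300.0], [493.0, 284.0], [510.0, 361.0], [436.0, 378.0]] [array([464.4, 330.6]), array([79.1, 75.5]), np.float64(77.2)] 0.0893
plate 2271 [[404.0, 282.0], [570.0, 245.0], [596.0, 361.0], [430.0, 398.0]] [array([499.9, 321.8]), array([118.6, 170. ]), np.float64(77.4)] 0.0743
plate 1593 [[405.0, 284.0], [573.0, 247.0], [599.0, 362.0], [430.0, 399.0]] [array([501.6, 323.1]), array([117.6, 172.9]), np.float64(77.5)] 0.0714
```

```bash
python3 - <<'E'
from h import *
T=np.load('top.npz');S=np.load('scene.npz')
def comp(name,seed,z0,z1):
    for D in (T,S):
        P=D['P']; m=((P[...,2]>z0)&(P[...,2]<z1)).astype(np.uint8)
        m=cv2.morphologyEx(m,cv2.MORPH_OPEN,np.ones((2,2)))
        n,l=cv2.connectedComponents(m,connectivity=4)
        d=np.linalg.norm(P[...,:2]-np.array(seed),axis=-1); d[(m==0)|np.isnan(d)]=9
        k=l.flat[np.argmin(d)]; q=P[l==k]
        r=cv2.minAreaRect((q[:,:2]*1000).astype(np.float32)); print(name,len(q),np.round(cv2.boxPoints(r)).tolist(),[np.round(x,1) for x in r])
comp('block',(.57,.03),.060,.070)
comp('bed',(.46,.03),.030,.039)
comp('gauge',(.48,-.25),.050,.059)
comp('gaugeall',(.48,-.25),.045,.069)
comp('base',(.45,.25),.007,.018)
comp('head',(.66,.0),.178,.192)
big=np.vstack([cv2.resize(T['im'][155:235,405:485],(480,480),interpolation=cv2.INTER_CUBIC)])
b2=cv2.resize(T['im'][105:235,280:385],(388,480),interpolation=cv2.INTER_CUBIC)
cv2.imwrite('pics/z.png',np.hstack([big[:,:400],b2])[...,::-1])
E
```

```text
block 1138 [[504.0, 5.0], [641.0, -14.0], [649.0, 46.0], [512.0, 65.0]] [array([576.4,  25.3]), array([ 60.5, 138.3]), np.float64(82.2)]
block 360 [[512.0, 5.0], [659.0, 1.0], [661.0, 61.0], [513.0, 64.0]] [array([586.2,  32.7]), array([ 59.5, 147.3]), np.float64(88.6)]
bed 1527 [[442.0, -0.0], [608.0, -41.0], [635.0, 69.0], [469.0, 109.0]] [array([538.5,  34.4]), array([113. , 171.1]), np.float64(76.4)]
bed 489 [[437.0, 8.0], [589.0, -41.0], [624.0, 69.0], [472.0, 117.0]] [array([530.6,  38.2]), array([114.9, 159.4]), np.float64(72.3)]
gauge 1118 [[456.0, -395.0], [600.0, -415.0], [624.0, -246.0], [480.0, -226.0]] [array([ 540.2, -320.8]), array([170.7, 145.3]), np.float64(82.1)]
gauge 71 [[477.0, -257.0], [529.0, -260.0], [531.0, -225.0], [480.0, -221.0]] [array([ 504.4, -240.6]), array([36. , 51.3]), np.float64(85.6)]
gaugeall 2938 [[455.0, -389.0], [616.0, -419.0], [646.0, -255.0], [485.0, -225.0]] [array([ 550.3, -322.1]), array([166.6, 163.2]), np.float64(79.6)]
gaugeall 1185 [[419.0, -355.0], [607.0, -385.0], [630.0, -245.0], [442.0, -214.0]] [array([ 524.8, -299.5]), array([142.5, 190.7]), np.float64(80.7)]
base 840 [[383.0, 299.0], [542.0, 251.0], [572.0, 351.0], [413.0, 398.0]] [array([477.7, 324.6]), array([104.1, 166.1]), np.float64(73.2)]
base 8 [[482.0, 275.0], [482.0, 270.0], [531.0, 271.0], [531.0, 276.0]] [array([506.4, 273.1]), array([48.5,  4.9]), np.float64(0.5)]
head 1360 [[581.0, 10.0], [672.0, -180.0], [769.0, -133.0], [677.0, 56.0]] [array([674.8, -61.7]), array([107.1, 210.1]), np.float64(25.8)]
head 776 [[471.0, -92.0], [714.0, -99.0], [719.0, 54.0], [475.0, 60.0]] [array([594.9, -19.4]), array([152.5, 243.1]), np.float64(88.4)]
```

View pics/z.png

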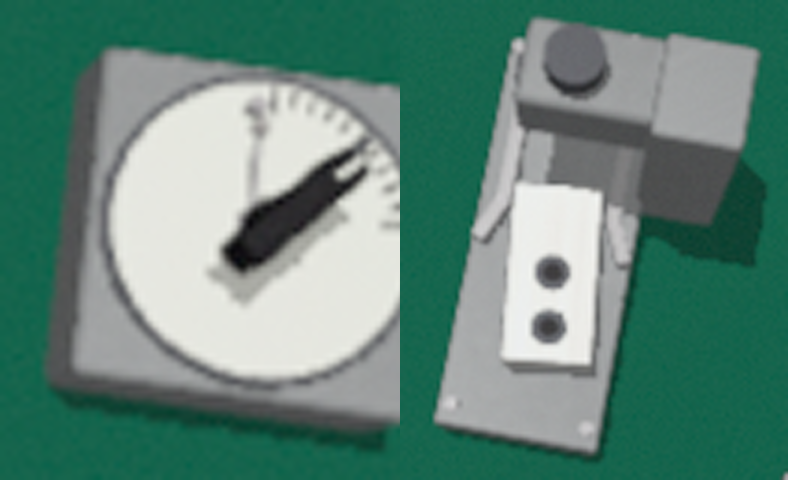

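The zoom shows the bar pointing up-right with the zero mark at (255,105), and the block with its top corners at (516,184), (602,189), (592,366) and (502,360). The bed's front corners are at (435,422) and (598,453).

```bash
cat >> h.py <<'E'
def ray(n,u,v,z):
    p=camera_params(n); M=np.array(p['cam_to_world'])
    d=M[:3,:3]@np.array([(u-p['cx'])/p['fx'],-(v-p['cy'])/p['fy'],-1]); o=M[:3,3]
    return o+d*(z-o[2])/d[2]
ang=lambda d:np.degrees(np.arctan2(d[1],d[0]))
E
python3 - <<'E'
from h import *
z=lambda x,y,h:ray('top',(x-400)/3.695+280-.4,y/3.692+105-.4,h)
FL,FR,R2,L2=z(435,422,.035),z(598,453,.035),z(640,210,.035),z(513,60,.035)
print('bed',FL,FR,R2,ang(R2-FR),ang(FL-FR)-90,ang(L2-FL))
b=[z(*q,.065) for q in [(516,184),(602,189),(592,366),(502,360)]]
print('block',np.mean(b,0),ang(b[0]-b[3]),ang(b[1]-b[2]),ang(b[0]-b[1])-90,ang(b[3]-b[2])-90, np.linalg.norm(b[0]-b[3]))
y=ang(FL-FR)-90
for yy in (y,-10):
    r=np.radians(yy); ex=np.array([np.cos(r),np.sin(r)])
    o=(FL+FR)[:2]/2+.16*ex; print('press',yy,o,'home',o+.035*ex)
    ey=np.array([-ex[1],ex[0]]);c=np.mean(b,0)[:2]-o; print('block in press',c@ex,c@ey)
g=lambda x,y,h:ray('top',x/6+405-.4,y/6+155-.4,h)
A,Bq,zero=g(105,47,.055),g(72,372,.055),g(255,105,.06)
print('gauge',ang(A-Bq),A,Bq,'zero',ang(zero[:2]-np.array([.543,-.307])))
E
```

```text
bed [0.46757451 0.10994736 0.035     ] [ 0.44717237 -0.00831599  0.035     ] [ 0.62858682 -0.03730194  0.035     ] -9.077848984669565 -9.788009229427402 -10.259605819818495
block [0.57218571 0.02614921 0.065     ] -3.096052941926378 -2.4470135418345853 -2.54357951485062 -2.887596574234891 0.12932332880298328
press -9.788009229427402 [0.6150444  0.02361516] home [0.64953492 0.01766505]
block in press -0.042665615789099914 -0.004788954445851505
press -10 [0.61494268 0.02303198] home [0.64941095 0.01695429]
block in press -0.042648700125678146 -0.004354792835778699
gauge -7.23611955213888 [ 0.62370392 -0.2440864   0.055     ] [ 0.47720618 -0.22548559  0.055     ] zero -1.1930019509664844
```

>>> {"name": "jog_arm", "arguments": {
  "motion": [0.59, 0.48, 0, 0, 0, -0.082, 0.59, 0.48, 0, 0, 0, -0.082, 0.59, 0.48, 0, 0, 0, -0.082, 0.59, 0.48, 0, 0, 0, -0.082, 0.59, 0.48, 0, 0, 0, -0.082],
  "gripper": 0.4
}}

```text
time: 0.72
position: [0.3944, -0.426, 0.1929]
tool_rot: [-180.0, 0.0, -12.9]
force: [0.4, -0.6, -0.1]
width: 0.0514
gripper_force: 0.0
```

>>> {"name": "jog_arm", "arguments": {
  "motion": [0.59, 0.48, 0, 0, 0, -0.082, 0.59, 0.48, 0, 0, 0, -0.082, 0.59, 0.48, 0, 0, 0, -0.082, 0.59, 0.48, 0, 0, 0, -0.082, 0.59, 0.48, 0, 0, 0, -0.082]
}}

```text
time: 1.35
position: [0.5418, -0.3061, 0.1928]
tool_rot: [180.0, 0.1, -49.8]
force: [0.8, -0.1, -0.2]
width: 0.0513
gripper_force: 0.0
```

>>> {"name": "jog_arm", "arguments": {
  "motion": [0, 0, -0.44, 0, 0, 0, 0.02, -0.02, -0.44, 0, 0, 0, 0, 0, -0.44, 0, 0, 0, 0, 0, -0.44, 0, 0, 0, 0, 0, -0.44, 0, 0, 0]
}}

```text
time: 1.98
position: [0.5418, -0.3079, 0.0821]
tool_rot: [180.0, 0.1, -49.6]
force: [0.1, 0.8, -0.3]
width: 0.0511
gripper_force: 0.0
```

>>> {"name": "jog_arm", "arguments": {
  "motion": [0, 0, 0, 0, 0, 0, 0, 0, 0, 0, 0, 0, 0, 0, 0, 0, 0, 0, 0, 0, 0, 0, 0, 0, 0, 0, 0, 0, 0, 0],
  "gripper": 1,
  "grip_force": 25
}}

```text
time: 2.6
position: [0.5425, -0.3083, 0.084]
tool_rot: [-180.0, -0.0, -49.6]
force: [0.6, 0.1, -0.3]
width: -0.0001
gripper_force: 0.0
```

```bash
python3 - <<'E'
from h import *
print(get_obs()['width'])
im,P=cloud('wrist');im2,P2=cloud('top')
a=cv2.resize(im2[150:240,400:490],(400,400),interpolation=cv2.INTER_CUBIC)
im=cv2.resize(im,(640,400))[:,:400] if 0 else im
cv2.imwrite('pics/w1.png',np.hstack([cv2.resize(im,(400,250)),a[:250]])[...,::-1])
im3,_=get_image('scene'); cv2.imwrite('pics/w1.png',np.vstack([np.hstack([cv2.resize(im,(400,250)),cv2.resize(im3[160:260,160:320],(400,250),interpolation=cv2.INTER_CUBIC)]),np.hstack([a[:340],np.zeros((340,400,3),np.uint8)])])[...,::-1])
E
```

```text
-0.00014681804684604097
```

View pics/w1.png

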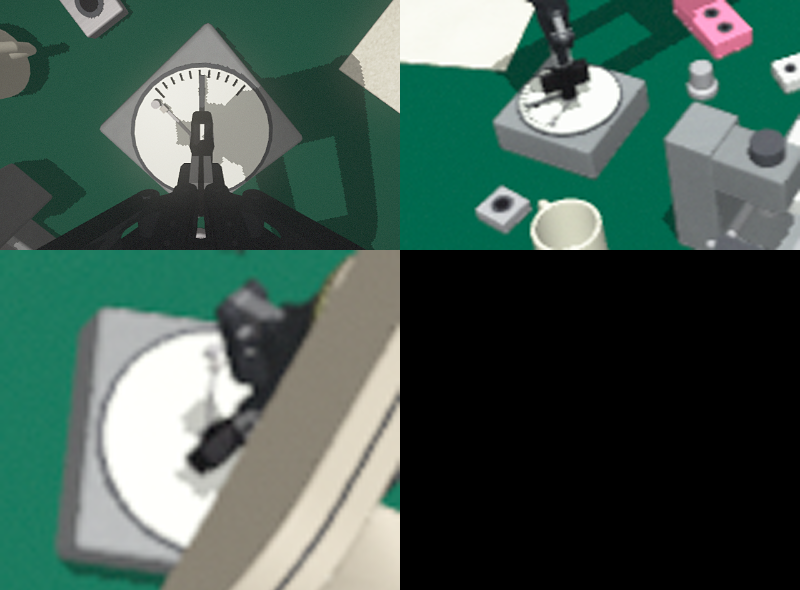

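The wrist view shows the fingers at (202,160), close to the bar at about (202,120). I'll zoom in to see whether they hold it.

```bash
python3 - <<'E'
from h import *
print({k:get_obs()[k] for k in('position','width','gripper_force','moment')})
im,P=cloud('wrist');im3,P3=cloud('scene')
c=P[150:320,270:380]; m=c[...,2]
for v in range(160,330,10): print(v,[tuple((P[v,u]*1000).round().tolist()) for u in (310,323,336)])
cv2.imwrite('pics/w2.png',np.hstack([cv2.resize(im[140:340,220:420],(400,400),interpolation=cv2.INTER_CUBIC),cv2.resize(im3[155:225,195:265],(400,400),interpolation=cv2.INTER_CUBIC)])[...,::-1])
E
```

```text
{'position': array([ 0.54222207, -0.30818048,  0.08348229]), 'width': 0.0002500934098975953, 'gripper_force': 0.0, 'moment': array([-0.0196873 ,  0.00271881, -0.00854637])}
160 [(571.0, -331.0, 59.0), (566.0, -337.0, 69.0), (559.0, -341.0, 60.0)]
170 [(567.0, -326.0, 60.0), (562.0, -333.0, 68.0), (555.0, -336.0, 60.0)]
180 [(567.0, -328.0, 89.0), (562.0, -332.0, 91.0), (557.0, -336.0, 89.0)]
190 [(567.0, -328.0, 107.0), (563.0, -333.0, 110.0), (558.0, -336.0, 107.0)]
200 [(565.0, -327.0, 115.0), (561.0, -330.0, 115.0), (556.0, -334.0, 115.0)]
210 [(562.0, -323.0, 114.0), (558.0, -327.0, 116.0), (553.0, -330.0, 114.0)]
220 [(559.0, -319.0, 115.0), (554.0, -323.0, 114.0), (550.0, -327.0, 114.0)]
230 [(555.0, -315.0, 114.0), (552.0, -320.0, 116.0), (547.0, -323.0, 115.0)]
240 [(553.0, -312.0, 115.0), (548.0, -315.0, 114.0), (543.0, -319.0, 114.0)]
250 [(553.0, -313.0, 127.0), (548.0, -316.0, 126.0), (544.0, -320.0, 126.0)]
260 [(553.0, -313.0, 136.0), (548.0, -316.0, 136.0), (544.0, -319.0, 134.0)]
270 [(552.0, -313.0, 143.0), (549.0, -316.0, 144.0), (545.0, -319.0, 144.0)]
280 [(552.0, -312.0, 150.0), (548.0, -316.0, 150.0), (545.0, -319.0, 151.0)]
290 [(552.0, -313.0, 157.0), (548.0, -316.0, 157.0), (545.0, -319.0, 158.0)]
300 [(553.0, -314.0, 166.0), (546.0, -313.0, 159.0), (546.0, -319.0, 165.0)]
310 [(553.0, -314.0, 172.0), (544.0, -311.0, 160.0), (546.0, -319.0, 171.0)]
320 [(552.0, -314.0, 176.0), (541.0, -307.0, 159.0), (547.0, -320.0, 177.0)]
```

View pics/w2.png

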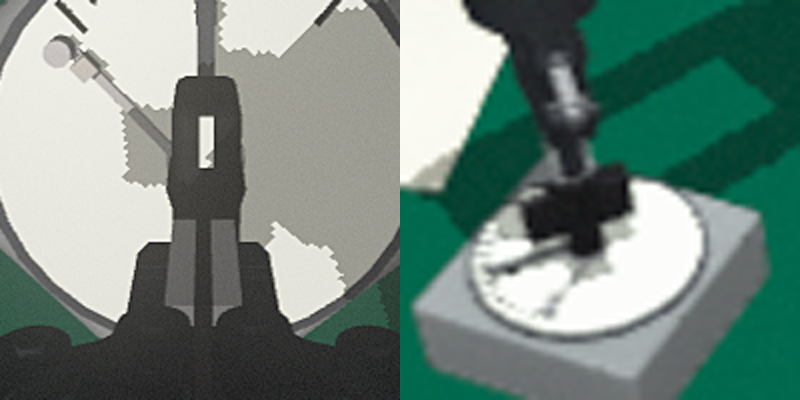

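The fingers appear to straddle the bar in the picture, but the width reading says they are shut. I'll turn it counter-clockwise and check whether it follows.

>>> {"name": "jog_arm", "arguments": {
  "motion": [0, 0, 0, 0, 0, 0.1, 0, 0, 0, 0, 0, 0.1, 0, 0, 0, 0, 0, 0.1, 0, 0, 0, 0, 0, 0.1, 0, 0, 0, 0, 0, 0.08]
}}

```text
time: 3.48
position: [0.5422, -0.3081, 0.0833]
tool_rot: [-180.0, 0.0, -6.1]
force: [0.4, 0.6, 0.9]
width: 0.0002
gripper_force: 0.0
```

```bash
python3 - <<'E'
from h import *
print({k:get_obs()[k] for k in('position','tool_rot','width','gripper_force','moment')})
im,P=cloud('wrist')
for v in range(170,260,10): print(v,[tuple((P[v,u]*1000).round().tolist()) for u in (300,323,346)])
cv2.imwrite('pics/w3.png',cv2.resize(im[100:340,200:440],(400,400),interpolation=cv2.INTER_CUBIC)[...,::-1])
E
```

```text
{'position': array([ 0.54216564, -0.3081295 ,  0.0832963 ]), 'tool_rot': array([-1.79995735e+02,  7.05645352e-03, -6.11069109e+00]), 'width': 0.00020391019031655862, 'gripper_force': 0.0, 'moment': array([-0.01913591,  0.04736244, -0.02947157])}
170 [(574.0, -298.0, 60.0), (572.0, -311.0, 60.0), (571.0, -325.0, 60.0)]
180 [(568.0, -297.0, 61.0), (566.0, -311.0, 60.0), (565.0, -324.0, 60.0)]
190 [(562.0, -297.0, 60.0), (560.0, -310.0, 60.0), (559.0, -324.0, 61.0)]
200 [(556.0, -296.0, 60.0), (554.0, -310.0, 60.0), (564.0, -322.0, 96.0)]
210 [(549.0, -295.0, 61.0), (552.0, -309.0, 74.0), (563.0, -321.0, 108.0)]
220 [(543.0, -294.0, 60.0), (554.0, -309.0, 93.0), (560.0, -320.0, 114.0)]
230 [(536.0, -293.0, 60.0), (553.0, -309.0, 105.0), (556.0, -320.0, 115.0)]
240 [(541.0, -295.0, 87.0), (552.0, -309.0, 114.0), (551.0, -320.0, 115.0)]
250 [(542.0, -296.0, 101.0), (552.0, -309.0, 125.0), (546.0, -319.0, 114.0)]
```

View pics/w3.png

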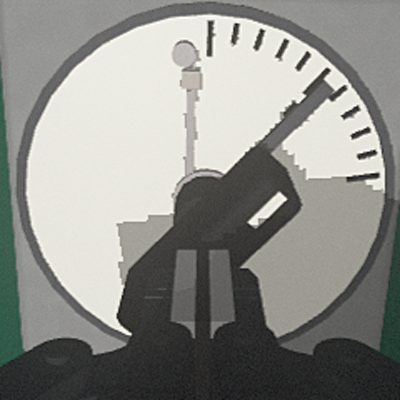

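The wrist view shows the bar did not follow: its pointer still lies at about (290,130), at roughly -47°. The fingers closed without gripping anything. I'll open, turn back to the bar's line, and close again while watching the width.

>>> {"name": "jog_arm", "arguments": {
  "motion": [0, 0, 0, 0, 0, -0.1, 0, 0, 0, 0, 0, -0.1, 0, 0, 0, 0, 0, -0.1, 0, 0, 0, 0, 0, -0.1, 0, 0, 0, 0, 0, -0.08]
}}

```text
time: 4.15
position: [0.5422, -0.3081, 0.0834]
tool_rot: [-180.0, 0.0, -50.0]
force: [0.2, 0.3, 0.3]
width: -0.0002
gripper_force: 0.0
```

>>> {"name": "jog_arm", "arguments": {
  "motion": [0, 0, 0, 0, 0, 0, 0, 0, 0, 0, 0, 0, 0, 0, 0, 0, 0, 0, 0, 0, 0, 0, 0, 0, 0, 0, 0, 0, 0, 0],
  "gripper": 0.5
}}

```text
time: 4.78
position: [0.5422, -0.3082, 0.0834]
tool_rot: [180.0, 0.0, -49.6]
force: [-0.7, -0.0, -0.0]
width: 0.0426
gripper_force: 0.0
```

>>> {"name": "jog_arm", "arguments": {
  "motion": [0, 0, 0, 0, 0, 0, 0, 0, 0, 0, 0, 0, 0, 0, 0, 0, 0, 0, 0, 0, 0, 0, 0, 0, 0, 0, 0, 0, 0, 0],
  "gripper": 0.85,
  "grip_force": 30
}}

```text
time: 5.4
position: [0.5422, -0.3082, 0.0834]
tool_rot: [-180.0, -0.0, -49.6]
force: [0.7, -0.1, 0.0]
width: 0.0126
gripper_force: 0.0
```

```bash
cat >> h.py <<'E'
def bar():
    im,P=cloud('wrist'); c=np.array([.5425,-.308]); d=np.linalg.norm(P[...,:2]-c,axis=-1)
    m=(P[...,2]>.1105)&(P[...,2]<.1175)&(d<.045); q=P[m]
    r=cv2.minAreaRect((q[:,:2]*1000).astype(np.float32))
    # pointer: dark/grey line between radius 35 and 60, height 63-75
    m2=(P[...,2]>.064)&(P[...,2]<.078)&(d<.062)&(d>.036); a=np.degrees(np.arctan2(*(P[m2][:,:2]-c).T[::-1]))
    print('bar',len(q),np.round(cv2.boxPoints(r)).tolist(),'ptr hist',np.histogram(a,bins=range(-180,181,10))[0].tolist())
    return im,P
E
python3 - <<'E'
from h import *
im,P=bar()
cv2.imwrite('pics/w4.png',cv2.resize(im[100:340,200:440],(500,500),interpolation=cv2.INTER_CUBIC)[...,::-1])
E
```

```text
bar 3845 [[515.0, -290.0], [557.0, -338.0], [569.0, -328.0], [528.0, -279.0]] ptr hist [0, 0, 0, 0, 0, 0, 0, 0, 0, 0, 0, 0, 235, 182, 0, 0, 0, 148, 172, 0, 0, 0, 0, 0, 0, 0, 0, 0, 0, 0, 0, 0, 0, 0, 0, 0]
```

View pics/w4.png

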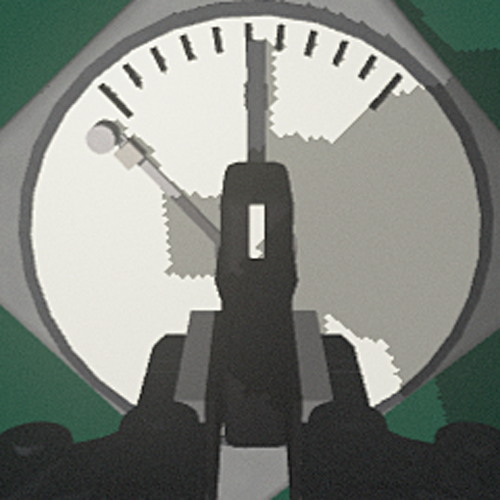

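The wrist view shows the pads on either side of the bar, centred at (258,300). I'll turn 18° like this and check the bar.

>>> {"name": "jog_arm", "arguments": {
  "motion": [0, 0, 0, 0, 0, 0.1, 0, 0, 0, 0, 0, 0.1, 0, 0, 0, 0, 0, 0, 0, 0, 0, 0, 0, 0, 0, 0, 0, 0, 0, 0]
}}

```text
time: 6.08
position: [0.5422, -0.3081, 0.0834]
tool_rot: [-180.0, 0.0, -31.7]
force: [0.3, -0.1, -1.0]
width: 0.0127
gripper_force: 0.0
```

```bash
python3 - <<'E'
from h import *
o=get_obs();print(o['tool_rot'],o['width'],o['moment'],o['joint_positions'])
im,P=bar()
E
```

```text
[-1.79997777e+02  2.53977019e-03 -3.16890670e+01] 0.01265970620465404 [ 0.01043685  0.03069871 -0.01423185] [-3.43197157e+01  1.53090463e+01  8.80756171e+01  2.16266949e-03
  7.66179757e+01  8.73688508e+01]
bar 3448 [[515.0, -290.0], [557.0, -338.0], [569.0, -327.0], [527.0, -279.0]] ptr hist [0, 0, 0, 0, 0, 0, 0, 0, 0, 0, 0, 0, 233, 206, 0, 0, 0, 142, 181, 0, 0, 0, 0, 0, 0, 0, 0, 0, 0, 0, 0, 0, 0, 0, 0, 0]
```

```bash
python3 - <<'E'
from h import *
im,P=cloud('wrist')
for v in range(236,300,6): print(v,[tuple((P[v,u]*1000).round().tolist()) for u in (286,292,298,346,352,358)])
p=camera_params('wrist')['cam_to_world'];print(np.round(p,3)); print(get_obs()['position'])
im,P=cloud('scene'); d=np.linalg.norm(P[...,:2]-[.542,-.308],axis=-1)
q=P[(d<.03)&(P[...,2]>.085)];print(np.histogram(q[:,2],bins=np.arange(.085,.2,.005)))
E
```

```text
236 [(544.0, -282.0, 60.0), (542.0, -286.0, 60.0), (540.0, -289.0, 61.0), (546.0, -323.0, 114.0), (523.0, -318.0, 61.0), (520.0, -321.0, 60.0)]
242 [(541.0, -280.0, 61.0), (539.0, -284.0, 61.0), (536.0, -286.0, 59.0), (543.0, -321.0, 113.0), (519.0, -316.0, 61.0), (517.0, -319.0, 61.0)]
248 [(537.0, -278.0, 60.0), (535.0, -281.0, 61.0), (533.0, -285.0, 61.0), (517.0, -310.0, 60.0), (515.0, -314.0, 61.0), (513.0, -317.0, 61.0)]
254 [(534.0, -276.0, 60.0), (558.0, -303.0, 130.0), (556.0, -305.0, 131.0), (547.0, -322.0, 132.0), (545.0, -324.0, 130.0), (509.0, -314.0, 59.0)]
260 [(530.0, -273.0, 60.0), (557.0, -303.0, 136.0), (556.0, -305.0, 136.0), (546.0, -322.0, 136.0), (544.0, -323.0, 135.0), (506.0, -312.0, 60.0)]
266 [(555.0, -298.0, 133.0), (557.0, -303.0, 140.0), (556.0, -305.0, 141.0), (547.0, -321.0, 142.0), (546.0, -323.0, 142.0), (540.0, -324.0, 134.0)]
272 [(555.0, -299.0, 138.0), (557.0, -304.0, 146.0), (556.0, -306.0, 147.0), (546.0, -321.0, 145.0), (546.0, -323.0, 146.0), (539.0, -323.0, 137.0)]
278 [(558.0, -302.0, 150.0), (557.0, -304.0, 150.0), (556.0, -306.0, 150.0), 
[... 270 characters left out ...]
0), (556.0, -307.0, 159.0), (547.0, -320.0, 157.0), (546.0, -322.0, 158.0), (544.0, -324.0, 157.0)]
296 [(558.0, -304.0, 163.0), (557.0, -305.0, 163.0), (554.0, -305.0, 159.0), (546.0, -319.0, 159.0), (547.0, -322.0, 164.0), (546.0, -324.0, 163.0)]
[[-0.524  0.812  0.257  0.608]
 [-0.852 -0.5   -0.159 -0.348]
 [-0.    -0.302  0.953  0.264]
 [ 0.     0.     0.     1.   ]]
[ 0.54222765 -0.30816824  0.08341402]
(array([19, 23, 19, 18, 24, 43,  6,  4,  9,  9,  9, 17, 12,  7,  5,  5, 11,
       12,  2,  4, 16, 18]), array([0.085, 0.09 , 0.095, 0.1  , 0.105, 0.11 , 0.115, 0.12 , 0.125,
       0.13 , 0.135, 0.14 , 0.145, 0.15 , 0.155, 0.16 , 0.165, 0.17 ,
       0.175, 0.18 , 0.185, 0.19 , 0.195]))
```

The depth shows the real fingertips end about 37 mm above the reported TCP height: tips at z≈0.12–0.127 against a reported 0.083. So the fingers were above the bar the whole time. From here I'll aim the reported z 37 mm lower.

>>> {"name": "jog_arm", "arguments": {
  "motion": [0, 0, 0, 0, 0, -0.1, 0, 0, 0, 0, 0, -0.1, 0, 0, 0, 0, 0, 0, 0, 0, 0, 0, 0, 0, 0, 0, 0, 0, 0, 0],
  "gripper": 0.4
}}

```text
time: 6.85
position: [0.5422, -0.3081, 0.0834]
tool_rot: [-180.0, 0.0, -49.5]
force: [-0.7, -0.3, 0.0]
width: 0.0513
gripper_force: 0.0
```

>>> {"name": "jog_arm", "arguments": {
  "motion": [0, 0, -0.18, 0, 0, 0, 0, 0, -0.18, 0, 0, 0, 0, 0, -0.18, 0, 0, 0, 0, 0, -0.18, 0, 0, 0, 0, 0, 0, 0, 0, 0]
}}

```text
time: 7.48
position: [0.5414, -0.3076, 0.0459]
tool_rot: [180.0, 0.1, -49.6]
force: [-0.4, 0.0, 0.2]
width: 0.0514
gripper_force: 0.0
```

>>> {"name": "jog_arm", "arguments": {
  "motion": [0, 0, 0, 0, 0, 0, 0, 0, 0, 0, 0, 0, 0, 0, 0, 0, 0, 0, 0, 0, 0, 0, 0, 0, 0, 0, 0, 0, 0, 0],
  "gripper": 1,
  "grip_force": 30
}}

```text
time: 8.1
position: [0.5423, -0.3089, 0.0484]
tool_rot: [180.0, -0.1, -49.6]
force: [-5.0, -1.2, 6.4]
width: 0.0153
gripper_force: 39.5
```

It now grips the bar: width 15.3 mm at 39 N. Turning counter-clockwise to the stop.

>>> {"name": "jog_arm", "arguments": {
  "motion": [0, 0, 0, 0, 0, 0.1, 0, 0, 0, 0, 0, 0.1, 0, 0, 0, 0, 0, 0.1, 0, 0, 0, 0, 0, 0.1, 0, 0, 0, 0, 0, 0.07]
}}

```text
time: 8.72
position: [0.5421, -0.309, 0.0484]
tool_rot: [179.9, -0.0, -7.0]
force: [-6.2, -1.2, 6.9]
width: 0.0155
gripper_force: 39.8
```

```bash
python3 - <<'E'
from h import *
o=get_obs();print(o['tool_rot'],o['width'],o['moment'],o['force'])
im,P=bar()
E
```

```text
[ 1.79936931e+02 -1.65996975e-02 -7.04995615e+00] 0.015516039584551347 [-0.14623347  0.88735711 -0.2300019 ] [-6.22732439 -1.22176077  6.88620208]
bar 6857 [[507.0, -299.0], [517.0, -337.0], [578.0, -322.0], [568.0, -283.0]] ptr hist [0, 0, 0, 0, 0, 0, 0, 0, 0, 0, 0, 0, 0, 0, 0, 0, 72, 708, 270, 0, 0, 0, 0, 0, 0, 0, 0, 0, 0, 0, 0, 0, 0, 0, 0, 0]
```

>>> {"name": "jog_arm", "arguments": {
  "motion": [0, 0, 0, 0, 0, 0.012, 0, 0, 0, 0, 0, 0.012, 0, 0, 0, 0, 0, 0, 0, 0, 0, 0, 0, 0, 0, 0, 0, 0, 0, 0]
}}

```text
time: 9.4
position: [0.542, -0.309, 0.0484]
tool_rot: [180.0, -0.0, -5.2]
force: [-6.1, -1.4, 6.2]
width: 0.0155
gripper_force: 45.8
```

```bash
python3 - <<'E'
from h import *
o=get_obs();print(o['tool_rot'],o['moment'])
E
```

```text
[ 1.79952793e+02 -1.92292809e-02 -5.22021363e+00] [-0.13273663  0.91254786 -1.09182167]
```

>>> {"name": "jog_arm", "arguments": {
  "motion": [0, 0, 0, 0, 0, 0, 0, 0, 0, 0, 0, 0, 0, 0, 0.5, 0, 0, 0, 0, 0, 0.5, 0, 0, 0, 0, 0, 0.5, 0, 0, 0],
  "gripper": 0.5
}}

```text
time: 10.02
position: [0.5422, -0.3078, 0.1228]
tool_rot: [-180.0, 0.0, -5.1]
force: [-0.4, -0.4, -1.1]
width: 0.0429
gripper_force: 0.0
```

```bash
python3 - <<'E'
from h import *
im,P=bar()
E
```

```text
bar 2805 [[510.0, -312.0], [573.0, -320.0], [575.0, -305.0], [512.0, -296.0]] ptr hist [0, 0, 0, 0, 0, 0, 0, 0, 0, 0, 0, 0, 0, 0, 0, 0, 55, 323, 132, 0, 0, 0, 0, 0, 0, 0, 0, 0, 0, 0, 0, 0, 0, 0, 0, 0]
```

The pointer is at zero: the bar lies at -7.2°, the same as the gauge. Now I'll move behind the block.

>>> {"name": "jog_arm", "arguments": {
  "motion": [-0.08, 0.36, 0, 0, 0, 0.0974, -0.08, 0.36, 0, 0, 0, 0.0974, -0.08, 0.36, 0, 0, 0, 0.0974, -0.08, 0.36, 0, 0, 0, 0.0974, -0.08, 0.36, 0, 0, 0, 0.0974]
}}

```text
time: 10.7
position: [0.522, -0.2173, 0.1218]
tool_rot: [-180.0, -0.0, 39.0]
force: [0.3, 0.0, -0.7]
width: 0.0428
gripper_force: 0.0
```

>>> {"name": "jog_arm", "arguments": {
  "motion": [-0.08, 0.36, 0, 0, 0, 0.0974, -0.08, 0.36, 0, 0, 0, 0.0974, -0.08, 0.36, 0, 0, 0, 0.0974, -0.08, 0.36, 0, 0, 0, 0.0974, -0.08, 0.36, 0, 0, 0, 0.0974]
}}

```text
time: 11.32
position: [0.502, -0.1273, 0.1219]
tool_rot: [-180.0, -0.0, 82.9]
force: [0.5, 0.7, -0.4]
width: 0.0429
gripper_force: 0.0
```

>>> {"name": "jog_arm", "arguments": {
  "motion": [-0.08, 0.36, 0, 0, 0, 0.0974, -0.08, 0.36, 0, 0, 0, 0.0974, -0.08, 0.36, 0, 0, 0, 0.0974, -0.08, 0.36, 0, 0, 0, 0.0974, -0.08, 0.36, 0, 0, 0, 0.0974]
}}

```text
time: 11.95
position: [0.482, -0.0373, 0.122]
tool_rot: [180.0, -0.0, 126.7]
force: [0.6, 0.4, 0.2]
width: 0.0426
gripper_force: 0.0
```

>>> {"name": "jog_arm", "arguments": {
  "motion": [-0.08, 0.36, 0, 0, 0, 0.0974, -0.08, 0.36, 0, 0, 0, 0.0974, -0.08, 0.36, 0, 0, 0, 0.0974, -0.08, 0.36, 0, 0, 0, 0.0974, -0.08, 0.36, 0, 0, 0, 0.0974]
}}

```text
time: 12.58
position: [0.4619, 0.0527, 0.122]
tool_rot: [180.0, -0.0, 170.5]
force: [0.2, -0.8, 0.2]
width: 0.0425
gripper_force: 0.0
```

>>> {"name": "jog_arm", "arguments": {
  "motion": [0, -0.04, -0.5, 0, 0, 0, 0, 0, -0.5, 0, 0, 0, 0, 0, -0.5, 0, 0, 0, 0, 0, -0.5, 0, 0, 0, 0, 0, -0.34, 0, 0, 0]
}}

```text
time: 13.2
position: [0.4613, 0.05, 0.0038]
tool_rot: [-180.0, -0.1, 170.2]
force: [0.5, 0.5, 0.1]
width: 0.0428
gripper_force: 0.0
```

```bash
python3 - <<'E'
from h import *
print(get_obs()['position'])
im,P=cloud('wrist')
np.savez('w',im=im,P=P)
o=np.array([.615,.0235]); r=np.radians(-9.9); R=np.array([[np.cos(r),np.sin(r)],[-np.sin(r),np.cos(r)]])
Q=(P[...,:2]-o)@R.T
z=P[...,2]
m=(abs(Q[...,1])<.06)&(Q[...,0]>-.19)&(Q[...,0]<-.112)&(z>.039)
q=np.c_[Q[m],z[m]]*1000
for lo in range(39,90,4):
    s=q[(q[:,2]>=lo)&(q[:,2]<lo+4)]
    if len(s): print(lo,len(s),s.min(0).round(),s.max(0).round())
m=(abs(Q[...,1])<.07)&(Q[...,0]>-.13)&(Q[...,0]<.1)&(z>.060)&(z<.069)
rr=cv2.minAreaRect((Q[m]*1000).astype(np.float32)); print(np.round(cv2.boxPoints(rr)).tolist(),rr)
E
```

```text
[0.46134743 0.05004879 0.0038224 ]
39 564 [-151.  -52.   39.] [-140.   58.   41.]
43 65 [-166.  -21.   44.] [-148.   22.   47.]
47 232 [-168.  -31.   47.] [-145.   33.   51.]
51 374 [-168.  -34.   51.] [-144.   36.   55.]
55 426 [-168.  -34.   55.] [-145.   36.   59.]
59 473 [-168.  -34.   59.] [-145.   36.   63.]
63 512 [-168.  -34.   63.] [-145.   36.   67.]
67 555 [-168.  -34.   67.] [-145.   36.   71.]
71 616 [-168.  -34.   71.] [-145.   36.   75.]
75 503 [-168.  -34.   75.] [-145.   36.   79.]
79 1081 [-168.  -29.   79.] [-145.   32.   83.]
83 426 [-170.  -43.   83.] [-150.   43.   87.]
87 1087 [-171.  -51.   87.] [-159.   52.   91.]
[[0.0, 0.0], [0.0, 0.0], [0.0, 0.0], [0.0, 0.0]] ((0.0, 0.0), (0.0, 0.0), 0.0)
```

>>> {"name": "jog_arm", "arguments": {
  "motion": [0.197, -0.0344, 0, 0, 0, 0, 0.197, -0.0344, 0, 0, 0, 0, 0.197, -0.0344, 0, 0, 0, 0, 0.197, -0.0344, 0, 0, 0, 0, 0.197, -0.0344, 0, 0, 0, 0]
}}

```text
time: 13.88
position: [0.5111, 0.0411, 0.0055]
tool_rot: [-180.0, -0.1, 170.2]
force: [-10.7, 0.2, 8.9]
width: 0.043
gripper_force: 5.4
```

>>> {"name": "jog_arm", "arguments": {
  "motion": [0.197, -0.0344, 0, 0, 0, 0, 0.197, -0.0344, 0, 0, 0, 0, 0.197, -0.0344, 0, 0, 0, 0, 0.197, -0.0344, 0, 0, 0, 0, 0.158, -0.0276, 0, 0, 0, 0]
}}

```text
time: 14.5
position: [0.5486, 0.0345, 0.0049]
tool_rot: [-179.9, -1.3, 170.2]
force: [-75.9, 10.6, 67.6]
width: 0.0428
gripper_force: 40.3
```

It has jammed early at about 76 N. I'll back off and look.

>>> {"name": "jog_arm", "arguments": {
  "motion": [-0.3, 0.052, 0, 0, 0, 0, -0.2, 0.0344, 0, 0, 0, 0, 0, 0, 0, 0, 0, 0, 0, 0, 0, 0, 0, 0, 0, 0, 0, 0, 0, 0]
}}

```text
time: 15.12
position: [0.5343, 0.0371, 0.0056]
tool_rot: [180.0, 0.0, 170.2]
force: [-0.7, 0.3, -0.4]
width: 0.0425
gripper_force: 0.0
```

```bash
python3 - <<'E'
from h import *
o=get_obs();print(o['position'],o['force'])
s,P=cloud('scene');t,Pt=cloud('top');w,Pw=cloud('wrist');np.savez('s2',s=s,P=P,t=t,Pt=Pt,w=w,Pw=Pw)
a=cv2.resize(s[180:290,255:375],(436,400),interpolation=cv2.INTER_CUBIC);b=cv2.resize(w,(364,228));c=cv2.resize(t[100:240,280:400],(147,172))
z=np.zeros((400,364,3),np.uint8);z[:228]=b;z[228:,:147]=c
cv2.imwrite('pics/p1.png',np.hstack([a,z])[...,::-1])
E
```

```text
[0.53428405 0.03714389 0.0055526 ] [-0.6678026   0.27498709 -0.41389858]
```

View pics/p1.png

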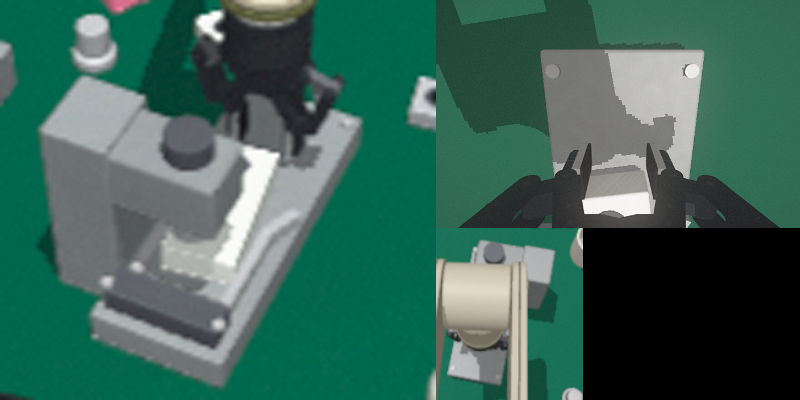

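The scene view shows the block under the head but short of the dark end stop at (165,305). I'll measure its pose from the scene and wrist depth.

```bash
cat >> h.py <<'E'
O=np.array([.615,.0235]); r_=np.radians(-9.9); RP=np.array([[np.cos(r_),np.sin(r_)],[-np.sin(r_),np.cos(r_)]])
def inpress(P): return np.concatenate([(P[...,:2]-O)@RP.T,P[...,2:]],-1)*1000
E
python3 - <<'E'
from h import *
D=np.load('s2.npz')
for k,c in (('P','s'),('Pw','w')):
    Q=inpress(D[k]); im=D[c].astype(int)
    m=(Q[...,2]>61)&(Q[...,2]<68)&(abs(Q[...,1])<50)&(Q[...,0]>-110)&(Q[...,0]<100)&(im.min(-1)>140)
    q=Q[m]; print(k,len(q),q[:,2].mean())
    if len(q)>5:
        for x in range(-100,100,10):
            s=q[(q[:,0]>=x)&(q[:,0]<x+10)]
            if len(s)>3: print(x,len(s),s.min(0).round(),s.max(0).round())
        rr=cv2.minAreaRect(q[:,:2].astype(np.float32));print(np.round(cv2.boxPoints(rr)).tolist())
# end stop & guides
Q=inpress(D['P']); m=(Q[...,2]>54)&(Q[...,2]<62)&(abs(Q[...,1])<60)&(Q[...,0]>80)&(Q[...,0]<140)
q=Q[m];rr=cv2.minAreaRect(q[:,:2].astype(np.float32));print('stop',len(q),np.round(cv2.boxPoints(rr)).tolist())
m=(Q[...,2]>45)&(Q[...,2]<53)&(abs(Q[...,1])<60)&(Q[...,0]>-40)&(Q[...,0]<90);q=Q[m]
for x in range(-30,90,10):
    s=q[(q[:,0]>=x)&(q[:,0]<x+10)]; 
    if len(s)>3: print('g',x,len(s),s.min(0).round(),s.max(0).round())
E
```

```text
P 273 63.972681499509754
-60 20 [-59.  -5.  61.] [-50.  24.  67.]
-50 15 [-50.  -0.  61.] [-41.  23.  67.]
-40 18 [-40.   6.  62.] [-31.  28.  67.]
-30 15 [-30.   9.  62.] [-21.  26.  66.]
-20 12 [-19.  14.  61.] [-10.  29.  67.]
-10 11 [-9. 15. 62.] [-1. 32. 66.]
0 17 [ 1. 15. 61.] [10. 32. 68.]
10 15 [12. 15. 62.] [19. 34. 67.]
20 16 [20. 15. 61.] [30. 35. 66.]
30 23 [30. 15. 61.] [40. 37. 68.]
40 17 [42. 13. 61.] [49. 38. 66.]
50 30 [ 50. -25.  61.] [60. 39. 68.]
60 48 [ 60. -24.  61.] [70. 39. 68.]
70 15 [ 70. -19.  61.] [76. 16. 67.]
[[-62.0, 24.0], [-54.0, -40.0], [78.0, -23.0], [70.0, 41.0]]
Pw 4366 65.13492423478975
-70 430 [-63.  -0.  61.] [-60.  23.  67.]
-60 2563 [-60. -26.  61.] [-50.  24.  67.]
-50 1371 [-50. -25.  63.] [-40.  25.  67.]
[[-90.0, 35.0], [-53.0, -30.0], [-22.0, -13.0], [-58.0, 53.0]]
stop 302 [[79.0, -55.0], [125.0, -66.0], [151.0, 52.0], [105.0, 62.0]]
g -20 7 [-19.  29.  45.] [-11.  60.  50.]
g -10 10 [-9. 30. 45.] [-0. 56. 50.]
g 0 12 [ 1. 31. 45.] [10. 56. 51.]
g 10 12 [11. 34. 45.] [20. 52. 52.]
g 20 10 [20. 40. 46.] [28. 51. 51.]
g 30 11 [ 30. -38.  45.] [40. 50. 52.]
g 40 20 [ 40. -51.  46.] [50. 50. 52.]
g 50 20 [ 51. -53.  45.] [60. 49. 52.]
g 60 35 [ 60. -52.  45.] [70. 51. 53.]
g 70 41 [ 70. -52.  45.] [80. 48. 53.]
g 80 22 [ 81. -51.  46.] [90. 51. 50.]
```

The block is yawed about +7° to the press, centre near (8, 0) mm, and wedged in the guides. I'll grip its rear end square to the press, which straightens it, then slide it home.

>>> {"name": "jog_arm", "arguments": {
  "motion": [0, 0, 0.5, 0, 0, 0, 0, 0, 0.5, 0, 0, 0, 0.31, -0.095, 0, 0, 0, 0, 0.31, -0.095, 0, 0, 0, 0, 0, 0, 0, 0, 0, 0],
  "gripper": 0
}}

```text
time: 15.9
position: [0.5655, 0.0275, 0.0555]
tool_rot: [180.0, 0.0, 170.2]
force: [-0.2, -0.2, -0.3]
width: 0.0853
gripper_force: 0.0
```

>>> {"name": "jog_arm", "arguments": {
  "motion": [0, 0, -0.24, 0, 0, 0, 0, 0, -0.24, 0, 0, 0, 0, 0, -0.24, 0, 0, 0, 0, 0, -0.23, 0, 0, 0, 0, 0, 0, 0, 0, 0]
}}

```text
time: 16.52
position: [0.5634, 0.0279, 0.0062]
tool_rot: [-180.0, -0.2, 170.2]
force: [-0.3, -0.4, -0.5]
width: 0.0854
gripper_force: 0.0
```

>>> {"name": "jog_arm", "arguments": {
  "motion": [0, 0, 0, 0, 0, 0, 0, 0, 0, 0, 0, 0, 0, 0, 0, 0, 0, 0, 0, 0, 0, 0, 0, 0, 0, 0, 0, 0, 0, 0],
  "gripper": 0.5,
  "grip_force": 40
}}

```text
time: 17.15
position: [0.5654, 0.0275, 0.0091]
tool_rot: [-180.0, 0.1, 170.2]
force: [-3.4, -1.0, 5.7]
width: 0.0635
gripper_force: 44.3
```

```bash
cat >> h.py <<'E'
def block():
    o=get_obs(); print('tcp',inpress(o['position'][None])[0].round(1),o['force'].round(1),o['moment'].round(2),round(o['width'],4))
    im,P=cloud('scene'); Q=inpress(P); m=(Q[...,2]>61)&(Q[...,2]<68)&(abs(Q[...,1])<50)&(Q[...,0]>-110)&(Q[...,0]<112)&(im.min(-1)>140)
    q=Q[m]
    rr=cv2.minAreaRect(q[:,:2].astype(np.float32));print('scene',len(q),np.round(cv2.boxPoints(rr)).tolist())
    im,P=cloud('wrist'); Q=inpress(P); m=(Q[...,2]>62)&(Q[...,2]<68)&(abs(Q[...,1])<45)&(Q[...,0]>-110)&(Q[...,0]<50)&(im.min(-1)>140)
    q=Q[m]
    for y in range(-40,40,10):
        s=q[(q[:,1]>=y)&(q[:,1]<y+10)]
        if len(s)>3: print('rear y',y,len(s),np.percentile(s[:,0],2).round(1))
E
python3 -c "
from h import *
block()"
```

```text
tcp [-49.5  -4.5   9.1] [-3.4 -1.   5.7] [-0.42  0.51 -0.03] 0.0635
scene 279 [[-58.0, 30.0], [-53.0, -33.0], [78.0, -23.0], [73.0, 40.0]]
rear y -40 857 -54.8
rear y -30 2411 -55.5
rear y -20 2125 -56.5
rear y -10 1416 -57.7
rear y 0 1633 -58.5
rear y 10 2629 -59.2
rear y 20 2453 -59.4
rear y 30 118 -25.6
```

>>> {"name": "jog_arm", "arguments": {
  "motion": [0.003, 0.02, 0, 0, 0, -0.025, 0, 0, 0, 0, 0, -0.02, 0.079, -0.0138, 0, 0, 0, 0, 0.079, -0.0138, 0, 0, 0, 0, 0.079, -0.0138, 0, 0, 0, 0]
}}

```text
time: 17.88
position: [0.5739, 0.0284, 0.009]
tool_rot: [180.0, -0.4, 166.2]
force: [-21.4, 6.2, 24.0]
width: 0.0634
gripper_force: 46.6
```

```bash
python3 -c "
from h import *
block()"
```

```text
tcp [-41.3  -2.2   9. ] [-21.4   6.2  24. ] [1.04 3.38 0.1 ] 0.0634
scene 275 [[-50.0, 28.0], [-40.0, -45.0], [113.0, -25.0], [104.0, 48.0]]
rear y -40 572 -47.3
rear y -30 2414 -47.7
rear y -20 2230 -48.0
rear y -10 1435 -48.3
rear y 0 1547 -48.5
rear y 10 2563 -48.6
rear y 20 2795 -48.5
rear y 30 113 -31.5
```

The block is now nearly square, with its rear at -48 mm. I'll keep pushing with a slight upward bias.

>>> {"name": "jog_arm", "arguments": {
  "motion": [0.059, -0.0103, 0.02, 0, 0, 0, 0.059, -0.0103, 0.02, 0, 0, 0, 0.059, -0.0103, 0.02, 0, 0, 0, 0.059, -0.0103, 0, 0, 0, 0, 0.059, -0.0103, 0, 0, 0, 0]
}}

```text
time: 18.6
position: [0.5891, 0.0259, 0.0094]
tool_rot: [179.9, -0.3, 166.2]
force: [-5.3, 7.5, -0.3]
width: 0.0636
gripper_force: 44.1
```

```bash
python3 -c "
from h import *
block()"
```

```text
tcp [-25.9  -2.1   9.4] [-5.3  7.5 -0.3] [1.18 0.86 0.02] 0.0636
scene 325 [[-33.0, 33.0], [-32.0, -32.0], [99.0, -31.0], [99.0, 34.0]]
rear y -40 538 -32.2
rear y -30 2398 -32.6
rear y -20 2259 -32.8
rear y -10 1447 -33.2
rear y 0 1548 -33.4
rear y 10 2565 -33.4
rear y 20 2804 -33.5
rear y 30 142 -31.6
```

>>> {"name": "jog_arm", "arguments": {
  "motion": [0.04, -0.007, 0, 0, 0, 0.005, 0.04, -0.007, 0, 0, 0, 0.005, 0.04, -0.007, 0, 0, 0, 0, 0, 0, 0, 0, 0, 0, 0, 0, 0, 0, 0, 0]
}}

```text
time: 19.32
position: [0.592, 0.0251, 0.0091]
tool_rot: [180.0, -0.7, 167.0]
force: [-20.5, 8.0, 11.4]
width: 0.0632
gripper_force: 44.4
```

```bash
python3 -c "
from h import *
block()"
```

```text
tcp [-23.   -2.4   9.1] [-20.5   8.   11.4] [ 1.19  3.12 -0.54] 0.0632
scene 358 [[-30.0, 32.0], [-28.0, -33.0], [102.0, -29.0], [100.0, 36.0]]
rear y -40 566 -29.4
rear y -30 2422 -29.6
rear y -20 2253 -30.0
rear y -10 1455 -30.7
rear y 0 1554 -30.8
rear y 10 2568 -31.0
rear y 20 2788 -31.1
rear y 30 144 -7.5
```

>>> {"name": "jog_arm", "arguments": {
  "motion": [0.04, -0.007, 0, 0, 0, 0.01, 0.04, -0.007, 0, 0, 0, 0.005, 0, 0, 0, 0, 0, 0, 0, 0, 0, 0, 0, 0, 0, 0, 0, 0, 0, 0]
}}

```text
time: 20.05
position: [0.5936, 0.0254, 0.0089]
tool_rot: [180.0, -0.9, 168.5]
force: [-32.2, 8.6, 19.6]
width: 0.063
gripper_force: 40.9
```

```bash
python3 -c "
from h import *
block()"
```

```text
tcp [-21.4  -1.8   8.9] [-32.2   8.6  19.6] [2.27 4.72 1.13] 0.063
scene 348 [[-26.0, 34.0], [-26.0, -29.0], [103.0, -29.0], [103.0, 34.0]]
rear y -40 485 -29.5
rear y -30 2581 -29.5
rear y -20 2395 -29.9
rear y -10 1497 -30.2
rear y 0 1560 -30.4
rear y 10 2598 -30.5
rear y 20 2810 -30.6
rear y 30 276 -28.5
```

The block is home: its rear stays at -30 mm under 32 N and the yaw is within about 1°. Releasing and lifting.

>>> {"name": "jog_arm", "arguments": {
  "motion": [-0.06, 0.0103, 0, 0, 0, 0, 0, 0, 0, 0, 0, 0, 0, 0, 0, 0, 0, 0, 0, 0, 0.3, 0, 0, 0, 0, 0, 0.6, 0, 0, 0],
  "gripper": 0
}}

```text
time: 20.78
position: [0.5975, 0.0228, 0.0558]
tool_rot: [-180.0, -0.1, 168.4]
force: [0.2, -0.2, -0.4]
width: 0.0854
gripper_force: 0.0
```

```bash
python3 -c "
from h import *
block()"
```

```text
tcp [-17.1  -3.7  55.8] [ 0.2 -0.2 -0.4] [-0.02 -0.01 -0.04] 0.0854
scene 362 [[-31.0, 32.0], [-29.0, -32.0], [104.0, -29.0], [103.0, 36.0]]
rear y -40 390 -29.2
rear y -30 2252 -29.2
rear y -20 2078 -29.7
rear y -10 998 -30.3
rear y 0 1060 -30.5
rear y 10 2161 -30.4
rear y 20 2314 -30.4
rear y 30 355 -27.4
```

```bash
python3 - <<'E'
from h import *
im,P=cloud('scene');Q=inpress(P)
for y in (-20,-10,0,10,20):
    m=(abs(Q[...,1]-y)<5)&(Q[...,0]>80)&(Q[...,0]<130)&(Q[...,2]>36)&(Q[...,2]<72)
    q=Q[m];g=im[m].mean(-1); i=np.argsort(q[:,0]); print(y,[(round(a[0]),round(a[2]),int(b)) for a,b in zip(q[i],g[i])])
E
```

```text
-20 [(81, 62, 173), (81, 65, 172), (84, 64, 172), (85, 63, 173), (85, 62, 175), (86, 69, 175), (87, 64, 173), (89, 65, 171), (90, 62, 245), (91, 65, 232), (92, 65, 247), (94, 65, 248), (95, 62, 250), (96, 65, 250), (97, 68, 250), (98, 62, 251), (99, 56, 185), (99, 63, 249), (100, 60, 220), (100, 59, 209), (100, 63, 238), (101, 57, 147), (101, 69, 250), (102, 57, 140), (102, 53, 107), (103, 57, 123), (104, 56, 109), (106, 57, 104), (106, 57, 101), (108, 58, 104), (110, 59, 102), (111, 58, 102), (112, 59, 100), (113, 58, 102), (113, 57, 103), (114, 56, 103), (116, 59, 102), (118, 62, 101), (118, 59, 104), (119, 59, 101), (119, 58, 101), (119, 56, 102), (121, 56, 101), (121, 60, 99), (122, 58, 101), (123, 58, 102), (125, 60, 101), (125, 59, 100), (127, 59, 100), (127, 54, 103), (128, 58, 101), (128, 58, 101), (128, 46, 65), (130, 51, 69), (130, 41, 66), (130, 47, 65)]
-10 [(82, 63, 174), (83, 66, 173), (84, 62, 175), (85, 66, 175), (85, 62, 174), (87, 63, 231), (88, 66, 175), (90, 65, 246), (92, 65, 245), (92, 65, 249), (93, 64, 250), (94, 61, 250), (94, 60, 250), (95, 65, 250), (95, 65
[... 2475 characters left out ...]
4, 250), (94, 62, 250), (95, 64, 250), (95, 57, 240), (97, 64, 250), (98, 54, 177), (99, 57, 180), (99, 66, 251), (100, 60, 209), (100, 66, 247), (101, 64, 230), (101, 63, 221), (103, 59, 147), (104, 58, 112), (104, 60, 127), (105, 57, 106), (106, 56, 103), (107, 61, 109), (108, 58, 102), (109, 56, 102), (110, 59, 102), (112, 58, 102), (114, 58, 102), (114, 60, 102), (114, 57, 102), (115, 57, 101), (117, 54, 98), (117, 59, 103), (118, 60, 100), (119, 57, 101), (120, 58, 100), (121, 62, 100), (122, 57, 103), (123, 60, 100), (123, 61, 102), (124, 58, 101), (127, 59, 101), (127, 62, 100), (128, 59, 103), (128, 52, 79), (129, 57, 105), (129, 60, 104), (129, 46, 66), (129, 41, 67), (130, 45, 64)]
```

The block's front is flush with the end stop at 100 mm, with no gap. Now over to the treadle with the fingers shut.

>>> {"name": "jog_arm", "arguments": {
  "motion": [-0.269, 0.61, 0.18, 0, 0, 0, -0.269, 0.61, 0.18, 0, 0, 0, -0.269, 0.61, 0.18, 0, 0, 0, -0.269, 0.61, 0.18, 0, 0, 0, -0.269, 0.61, 0.18, 0, 0, 0],
  "gripper": 1
}}

```text
time: 21.55
position: [0.5305, 0.1762, 0.1008]
tool_rot: [-180.0, -0.0, 168.4]
force: [0.6, 0.4, -0.3]
width: 0.0001
gripper_force: 0.0
```

>>> {"name": "jog_arm", "arguments": {
  "motion": [-0.269, 0.61, 0, 0, 0, 0, -0.269, 0.61, 0, 0, 0, 0, -0.269, 0.61, 0, 0, 0, 0, -0.269, 0.61, 0, 0, 0, 0, -0.269, 0.61, 0, 0, 0, 0]
}}

```text
time: 22.18
position: [0.4633, 0.3287, 0.1005]
tool_rot: [-180.0, -0.0, 168.4]
force: [0.5, 0.9, 0.3]
width: -0.0002
gripper_force: 0.0
```

>>> {"name": "jog_arm", "arguments": {
  "motion": [0, 0, -0.2, 0, 0, 0, 0, 0, -0.2, 0, 0, 0, 0, 0, -0.2, 0, 0, 0, 0, 0, -0.1, 0, 0, 0, 0, 0, 0, 0, 0, 0]
}}

```text
time: 22.8
position: [0.4639, 0.3272, 0.0652]
tool_rot: [-180.0, -0.0, 168.4]
force: [-0.0, 0.4, 0.2]
width: 0.0003
gripper_force: 0.0
```

>>> {"name": "jog_arm", "arguments": {
  "motion": [0, 0, -0.14, 0, 0, 0, 0, 0, -0.14, 0, 0, 0, -0.02, 0.004, -0.14, 0, 0, 0, -0.03, 0.007, -0.14, 0, 0, 0, -0.03, 0.007, -0.14, 0, 0, 0]
}}

```text
time: 23.42
position: [0.4601, 0.3296, 0.0319]
tool_rot: [179.9, 0.0, 168.4]
force: [-6.8, -0.4, 11.6]
width: -0.0001
gripper_force: 5.1
```

>>> {"name": "jog_arm", "arguments": {
  "motion": [-0.02, 0.004, -0.08, 0, 0, 0, -0.02, 0.004, -0.08, 0, 0, 0, 0, 0, 0, 0, 0, 0, 0, 0, 0, 0, 0, 0, 0, 0, 0, 0, 0, 0]
}}

```text
time: 24.05
position: [0.4581, 0.3301, 0.024]
tool_rot: [179.9, 0.0, 168.4]
force: [-4.4, 0.3, 10.4]
width: -0.0001
gripper_force: 4.6
```

>>> {"name": "jog_arm", "arguments": {
  "motion": [0, 0, -0.06, 0, 0, 0, 0, 0, -0.06, 0, 0, 0, 0, 0, 0, 0, 0, 0, 0, 0, 0, 0, 0, 0, 0, 0, 0, 0, 0, 0]
}}

```text
time: 24.68
position: [0.4576, 0.3304, 0.0193]
tool_rot: [179.9, -0.0, 168.4]
force: [-13.1, -2.3, 24.3]
width: -0.0001
gripper_force: 11.0
```

At the stop. Pressing slightly more and holding.

>>> {"name": "jog_arm", "arguments": {
  "motion": [0, 0, -0.03, 0, 0, 0, 0, 0, 0, 0, 0, 0, 0, 0, 0, 0, 0, 0, 0, 0, 0, 0, 0, 0, 0, 0, 0, 0, 0, 0]
}}

```text
time: 25.3
position: [0.4576, 0.3305, 0.019]
tool_rot: [179.9, -0.0, 168.4]
force: [-17.3, -5.3, 33.2]
width: 0.0001
gripper_force: 15.9
```

>>> {"name": "jog_arm", "arguments": {
  "motion": [0, 0, 0, 0, 0, 0, 0, 0, 0, 0, 0, 0, 0, 0, 0, 0, 0, 0, 0, 0, 0, 0, 0, 0, 0, 0, 0, 0, 0, 0]
}}

```text
time: 25.92
position: [0.4576, 0.3304, 0.0189]
tool_rot: [179.9, -0.0, 168.4]
force: [-18.1, -5.3, 32.9]
width: -0.0001
gripper_force: 15.9
```

```bash
python3 - <<'E'
from h import *
print(get_obs()['force'])
c=np.array([.5425,-.308])
im,P=cloud('top')
d=np.linalg.norm(P[...,:2]-c,axis=-1); q=P[(P[...,2]>.1)&(P[...,2]<.125)&(d<.045)]
print('bar',np.round(cv2.boxPoints(cv2.minAreaRect((q[:,:2]*1000).astype(np.float32)))).tolist())
# plate slope in treadle frame
r=np.radians(-12.6); ex=np.array([np.cos(r),np.sin(r)]); 
im,P=cloud('scene'); v=P[...,:2]-[.46,.33]; a=v@ex; b=v@np.array([-ex[1],ex[0]])
m=(abs(b)<.04)&(a>-.05)&(a<.08)&(P[...,2]>.03)&(P[...,2]<.095)&((abs(b)>.022)); print(np.polyfit(a[m],P[...,2][m],1),m.sum())
E
```

```text
[-18.07436887  -5.29534951  32.89081048]
bar [[527.0, -279.0], [542.0, -340.0], [558.0, -336.0], [543.0, -275.0]]
[-0.15032379  0.05493256] 346
```

The bar now reads about 1.20 rad, so that was a full stroke. Releasing the treadle and retreating.

>>> {"name": "jog_arm", "arguments": {
  "motion": [0, 0, 0.2, 0, 0, 0, 0, 0, 0.2, 0, 0, 0, 0, 0, 0.3, 0, 0, 0, 0, 0, 0.3, 0, 0, 0, 0, 0, 0.5, 0, 0, 0]
}}

```text
time: 26.65
position: [0.4564, 0.3286, 0.0897]
tool_rot: [-179.9, -0.2, 168.4]
force: [0.8, 0.2, 0.0]
width: 0.0002
gripper_force: 0.0
```

>>> {"name": "jog_arm", "arguments": {
  "motion": [0, 0, 0.5, 0, 0, 0, 0, 0, 0.5, 0, 0, 0, 0, 0, 0, 0, 0, 0, 0, 0, 0, 0, 0, 0, 0, 0, 0, 0, 0, 0]
}}

```text
time: 27.28
position: [0.457, 0.3287, 0.1387]
tool_rot: [-179.9, -0.1, 168.4]
force: [-0.4, 0.1, 0.2]
width: -0.0001
gripper_force: 0.0
```

```bash
python3 - <<'E'
from h import *
c=np.array([.5425,-.308])
im,P=cloud('top')
d=np.linalg.norm(P[...,:2]-c,axis=-1); q=P[(P[...,2]>.1)&(P[...,2]<.125)&(d<.045)]
print('bar',np.round(cv2.boxPoints(cv2.minAreaRect((q[:,:2]*1000).astype(np.float32)))).tolist())
r=np.radians(-12.6); ex=np.array([np.cos(r),np.sin(r)]); S=np.load('scene.npz')['P']
im,P=cloud('scene')
for P_ in (S,P):
    v=P_[...,:2]-[.46,.33]; a=v@ex; b=v@np.array([-ex[1],ex[0]])
    m=(abs(b)<.04)&(a>-.05)&(a<.08)&(P_[...,2]>.03)&(P_[...,2]<.125); print(np.polyfit(a[m],P_[...,2][m],1),m.sum())
block()
E
```

```text
bar [[527.0, -278.0], [542.0, -340.0], [558.0, -336.0], [543.0, -275.0]]
[-0.45994494  0.09058293] 1018
[-0.46840602  0.090505  ] 1015
tcp [-207.9  273.7  139.1] [0.1 0.3 0.3] [ 0.02 -0.06  0.02] -0.0001
scene 374 [[-31.0, 33.0], [-30.0, -31.0], [102.0, -29.0], [102.0, 35.0]]
rear y -30 57 -30.6
rear y -20 127 -31.0
rear y -10 131 -31.2
rear y 0 133 -31.3
rear y 10 139 -31.4
rear y 20 146 -31.3
rear y 30 44 -30.7
```

The treadle is back up, the reading held and the block is still home. Handing in.

```bash
python3 -c "
from rig import hand_in
print(hand_in())"
```

```text
the job is handed in; nothing more can be done
None
```

The job is handed in, with no verdict returned: by my last measurements the pointer was zeroed and then held about 1.2 rad, the block is square against the end stop, and the treadle was held at its stop for over a second and is back up.

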